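Tip the nuts down the chute into the nut bin

TASK

Take the loaded chute by its handle, keep it about level, and bring its lip into the nut bin's inlet so that it rests gently on the steel rest plate at the inlet's low side. Keeping the lip lightly resting on the plate all the while, tip the chute until all four nuts have slid into the bin, and leave it resting tipped there for a moment. Then set the chute down upright on the bench, clear of the bin, without letting go of it in the air, pushing the bin with the gripper or disturbing the other things.

Things in the scene. Friction and masses are not known exactly. Their poses are not given: they have to be found in the camera images.
- chute: the chute, loose on the bench: straight aluminium channel 220 mm long, 32 mm wide outside, 26 mm inside, walls 23 mm high, floor 3 mm thick, 0.2 to 0.33 kg. Origin on its underside, on the centre line, below the handle; z up, x along the channel: open lip at x = -130 mm, closed tail at x = +90 mm. The four nuts lie in a row in its tail half; they start to slide at 15 to 25 degrees of tilt
- chute_lip (a point): midpoint of the lower edge of the chute's open lip (on the underside, 130 mm from the handle)
- chute_grip (a point): middle of the chute's wooden handle, 48 mm above its underside: a flat upright bridge over the channel, 12 mm thick along the chute's x, 44 mm wide along y, from 23 to 65 mm above the underside; grip it from above across its 12 mm
- bin: nut bin, fixed: clear box 120 x 120 mm, flat grey lid at 80 mm height. Origin: centre of its underside; z up. In the lid's centre is an inlet 44 x 44 mm inside with 4 mm walls up to 135 mm above the bench on three sides; on the +x side only up to 92 mm, with a steel rest plate before it. The chute comes from the bin's +x side, its lip pointing to the bin's -x, between the side walls
- bin_rest (a point): midpoint of the rest plate's top edge AT ITS LOWEST SETTING: 30 mm from the bin's centre along its +x, 96 mm above the bench. The edge is 48 mm long along the bin's y, rounded to 3 mm radius. The plate is clamped rigidly anywhere from 0 to 18 mm higher than this point; that setting is not reported and must be felt. Let the lip reach 10 to 20 mm past the edge
- nut0: loose steel hex nut, 16 to 18 mm across, 8 mm high, 11 g; origin at the centre of its lower face. Starts in the chute
- nut1: loose steel hex nut, 16 to 18 mm across, 8 mm high, 11 g; origin at the centre of its lower face. Starts in the chute
- nut2: loose steel hex nut, 16 to 18 mm across, 8 mm high, 11 g; origin at the centre of its lower face. Starts in the chute
- nut3: loose steel hex nut, 16 to 18 mm across, 8 mm high, 11 g; origin at the centre of its lower face. Starts in the chute
- tape: bystander, to be left alone: cardboard roll of tape lying flat, ring 90 mm outside, 24 mm high
- pencil: bystander, to be left alone: blue pencil lying down, 150 mm long, 8 mm thick
- cutter: bystander, to be left alone: yellow snap-off cutter lying flat, 200 mm long over its blade, 22 mm wide, 14 mm high
- blank: bystander, to be left alone: dark walnut blank, about 350 x 50 x 36 mm, lying
- offcut: bystander, to be left alone: wood offcut 85 x 60 x 18 mm, lying
- card: bystander, to be left alone: white plastic plate 120 x 70 x 4 mm, lying
- glue: bystander, to be left alone: white glue bottle, 52 mm across, 110 mm tall, standing
Things that resemble listed ones, but are neither listed nor needed, are in the scene too. Of the things like the chute, leave any that is green; of the rest the larger one is meant.

How it is judged (in metres and radians):
On the way, in this order (a step that is already met when the one before it is completed fails the run):
1. the about level chute (within 15 degrees), all four nuts still in it, rests its lip on the rest plate in the inlet (contact force between chute and bin above 0.5 N and angle between chute's own z axis and vertical below 0.26 rad and x of chute_lip in the frame of bin between -0.018 and 0.026 m and y of chute_lip in the frame of bin between -0.02 and 0.02 m and z of chute_lip in the frame of bin above 0.08 m and x of each of nut0, nut1, nut2, nut3 in the frame of chute above -0.1 m and distance between each of nut0, nut1, nut2, nut3 and chute below 0.11 m), for 0.2 s.
2. all four nuts lie in the bin while the tipped chute (over 15 degrees) still rests its lip in the inlet (z of each of nut0, nut1, nut2, nut3 in the frame of bin below 0.065 m and x of nut0 in the frame of bin between -0.058 and 0.058 m and y of nut0 in the frame of bin between -0.058 and 0.058 m and x of nut1 in the frame of bin between -0.058 and 0.058 m and y of nut1 in the frame of bin between -0.058 and 0.058 m and x of nut2 in the frame of bin between -0.058 and 0.058 m and y of nut2 in the frame of bin between -0.058 and 0.058 m and x of nut3 in the frame of bin between -0.058 and 0.058 m and y of nut3 in the frame of bin between -0.058 and 0.058 m and contact force between chute and bin above 0.5 N and angle between chute's own z axis and vertical above 0.26 rad and x of chute_lip in the frame of bin between -0.018 and 0.026 m and y of chute_lip in the frame of bin between -0.02 and 0.02 m and z of chute_lip in the frame of bin above 0.08 m), for 0.3 s.
At the end, for the whole second after the job is handed in: all four nuts lie inside the bin (below its lid), and the chute stands upright on the bench (underside within 8 mm of it, tilt under 5 degrees), at rest, released and not touching the bin (z of each of nut0, nut1, nut2, nut3 in the frame of bin below 0.065 m and x of nut0 in the frame of bin between -0.058 and 0.058 m and y of nut0 in the frame of bin between -0.058 and 0.058 m and x of nut1 in the frame of bin between -0.058 and 0.058 m and y of nut1 in the frame of bin between -0.058 and 0.058 m and x of nut2 in the frame of bin between -0.058 and 0.058 m and y of nut2 in the frame of bin between -0.058 and 0.058 m and x of nut3 in the frame of bin between -0.058 and 0.058 m and y of nut3 in the frame of bin between -0.058 and 0.058 m and height (world z) of chute below 0.008 m and angle between chute's own z axis and vertical below 0.08 rad and linear speed of chute below 0.02 m/s and contact force between chute and bin below 0.05 N and contact force between chute and the fingers below 0.05 N).
It fails at once if the chute presses on the bin with more than 12 N (contact force between chute and bin above 12 N).
It fails at once if the chute is let go of above the bench (underside higher than 20 mm) (height (world z) of chute above 0.02 m and contact force between the fingers and chute below 0.1 N).
It fails at once if the gripper or arm pushes on the bin (over 5 N) (contact force between any of the arm, the fingers and bin above 5 N).
It fails at once if a bystander is moved by more than 15 mm (distance of any of tape, pencil, cutter, blank, offcut, card, glue from where it was at the start of the episode above 0.015 m).
It also fails if it takes over 64 s, if anything falls off the work surface, if the arm or the gripper's body presses on something with over 40 N, if the wrist force passes 120 N, or if a joint passes its speed limit or range.

ROBOT

A 7-joint arm with a two-finger parallel gripper is mounted at the origin on the work surface. World frame = base frame: x ahead of the robot, y to its left, z up, the work surface at z = 0. Lengths are in mm, angles in rad, forces in N, time in s.
With the tool pointing down it reaches from about 425 to 950 mm from the base axis. Payload 4.7 kg.
Tool frame: the origin (TCP) lies at the centre of the arm's flange, where the gripper is bolted on; the fingertips stand 173 mm ahead of it and the grasp point (between the pads) lies bot.pinch_z ahead of it (bot.pinch_z is the distance from the TCP to the grasp point, in mm); z points along the fingers, y is the line along which they close (so a half turn about z gives the same grasp; the last joint's range is limited). The gripper opens to 85 mm and grips with 20 to 120 N. Pads are 22 mm wide; open, the fingers measure 114 mm over their backs; the gripper's body (76 mm by 85 mm) begins 54 mm behind the grasp point. The pads swing forward as they close: fully open they stand 13 mm farther back than shut.
Start: joints at [1.089, 0.469, -0.049, 1.532, 0.024, 1.141, -0.082], TCP at [295.337, -606.965, 404.735] pointing down, gripper open.
Joint ranges: [-2.59, 2.59], [-0.33, 1.99], [-1.39, 1.29], [0.1, 2.45], [-1.04, 4.18], [0.21, 1.99], [-2.66, 2.66]. Speed limits (rad/s): [2.57, 2.57, 3.14, 3.14, 3.14, 3.14, 3.14].

INTERFACE

Orientations are given as a rotation vector (axis times angle).
In Python, from cell import bot, gripper_to, planner, readout, cams, job gives the robot as it stands. Calls block until the motion is done:
- bot.movep(position, orientation): joint-space move of the TCP to a pose.
- bot.move_straight(position, attitude=None, feed=150, guard=None): straight line of the TCP; attitude=None keeps the orientation; feed is the mean speed in mm/s. With guard (N) it stops when the force on the tool has changed by that much, and returns True; else False.
- bot.move_joints(angles): joint-space move.
- gripper_to(opening): finger opening in mm; the grip force is fixed at half the most; returns when the fingers have stopped.
- bot.pause(seconds).
- planner.inverse_kinematics(position, orientation): joint angles nearest the present ones, or None.
- readout.read_state(): the state.
- cams.snapshot(name): name is "scene" or "top" or "wrist"; returns a dict with "pixels" (400x640x3 uint8, red, green, blue), "z_map" (400x640 float32, mm along the optical axis (not along the pixel's ray), 0 where there is no reading), "mtx" (3x3 intrinsics, pixels), "rvec" (rotation vector, rad) and "tvec" (3), from world to camera coordinates, as OpenCV has them. Camera axes: x right, y down, z forward; pixel columns grow to the right and rows downward; lengths in mm; the calibration is good to about 2 mm. The wrist camera is an equidistant fisheye: a pixel r from the principal point sees the ray r / f radians off the axis. A picture is of the moment at which its call begins.
A pose or a line that the arm cannot do raises bot.MotionError and nothing moves.
- job.close_job(): hands the job in; it is judged then, once.
The state is a dict: "time_s": time; "joint_pos": joint angles; "qvel": joint speeds; "joint_torque": joint torques, N m; "ee_pos": TCP position; "tool_rot": TCP orientation; "ft_force": force on the tool from outside, world axes, zero at the start; "moment": the same for the moment, N m; "opening": finger opening in mm; "grip_force": force on a finger pad.
Only numpy, scipy, OpenCV 4.12 (cv2) and the standard library are available. Lean on these libraries where they do the work, as an engineer would, in place of code of your own. Each camera call takes 0.05 s, during which the arm holds its last target. There are 200 camera calls.

## Working session

There is one attempt and no reset: what is moved stays moved. The work goes in short steps, each a Python script; the robot and the scene stay as the last script left them, time stands still between calls to the robot, and variables do not carry over. Pictures are saved under pics/ and viewed, at most 10 in all, crops included, and the job is handed in when it is done.

```bash
mkdir -p pics; ls; python3 - <<'E'
from cell import bot, gripper_to, planner, readout, cams, job
import cv2, numpy as np
for n in ("scene","top"):
    s=cams.snapshot(n); cv2.imwrite(f"pics/{n}0.png",cv2.cvtColor(s["pixels"],cv2.COLOR_RGB2BGR)); np.savez(f"pics/{n}0.npz",**s)
    print(n,s["mtx"].tolist(),s["rvec"],s["tvec"])
st=readout.read_state(); print(st); print(bot.pinch_z)
E
```

```text
pics
scene [[515.2390215621044, 0.0, 323.80611070833254], [0.0, 515.2390215621044, 187.51843757802533], [0.0, 0.0, 1.0]] [ 1.66272212  2.02203162 -0.73035453] [ 113.84367176 -351.40200678 1666.30393028]
top [[432.44388619345114, 0.0, 323.6113831400297], [0.0, 432.44388619345114, 203.79662088508184], [0.0, 0.0, 1.0]] [ 2.13621298 -2.19755127  0.06491889] [  29.70158337  514.26710255 1402.13282099]
{'time_s': 0.1, 'joint_pos': array([ 1.08911289,  0.46939925, -0.04861896,  1.53357465,  0.02410477,
        1.14098277, -0.08230264]), 'qvel': array([ 0.00037219, -0.00129353, -0.0003931 , -0.00295218, -0.00111028,
        0.00163932, -0.00044372]), 'joint_torque': array([ 1.00317608e-03, -5.11513209e+01, -4.65314474e-02, -2.38390982e+01,
        1.08569028e-02,  4.40291158e-03, -1.40567178e-05]), 'ee_pos': array([ 295.23251559, -606.77494636,  403.74014445]), 'tool_rot': array([-3.05973401e+00, -7.04860763e-01,  7.09663936e-04]), 'ft_force': array([ 0.41417197, -0.98246446, -0.24796344]), 'moment': array([ 0.00216229,  0.03661664, -0.00662813]), 'grip_force': 0.0, 'opening': 85.25997090200013}
154.70000000000002
```

View pics/top0.png

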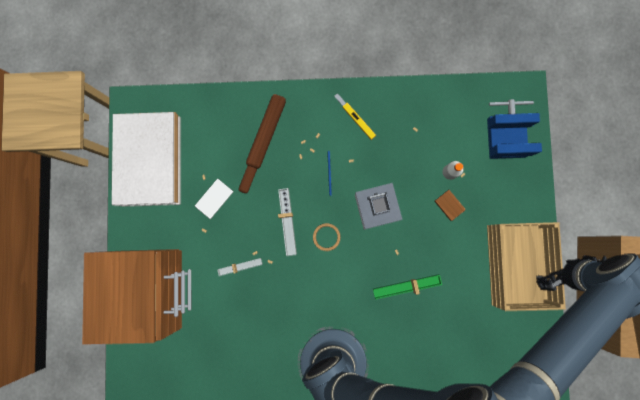

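View pics/scene0.png

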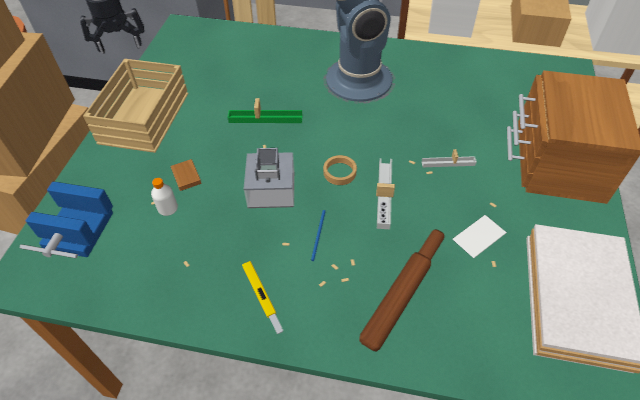

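The top view shows the large grey chute with its handle at (286,215), its nuts at (284,190–210) and its lip at (290,254). The bin is at (379,205). The green chute at (407,287) and the small grey one at (240,267) are decoys. Next I'll zoom in on the bin and measure.

```bash
cat > h.py <<'E'
import numpy as np, cv2
def ray(s,uv,z):
    """pixel -> world point on plane height z (mm)"""
    R=cv2.Rodrigues(np.asarray(s["rvec"]))[0]; K=s["mtx"]; t=np.asarray(s["tvec"]).ravel()
    uv=np.atleast_2d(np.asarray(uv,float)); d=np.c_[uv,np.ones(len(uv))]@np.linalg.inv(K).T@R
    c=-R.T@t; return c+d*((z-c[2])/d[:,2])[:,None]
def cloud(s):
    R=cv2.Rodrigues(np.asarray(s["rvec"]))[0]; K=s["mtx"]; t=np.asarray(s["tvec"]).ravel(); Z=s["z_map"]
    v,u=np.mgrid[:Z.shape[0],:Z.shape[1]]
    P=np.stack([(u-K[0,2])/K[0,0]*Z,(v-K[1,2])/K[1,1]*Z,Z],-1)
    return (P-t)@R
E
python3 - <<'E'
import numpy as np,cv2
from h import *
T=np.load("pics/top0.npz"); S=np.load("pics/scene0.npz")
a=T["pixels"][170:240,345:415]; b=S["pixels"][140:215,235:310]
c=T["pixels"][180:262,265:315]
f=lambda x,w,h:cv2.resize(x,(w,h),interpolation=cv2.INTER_CUBIC)
cv2.imwrite("pics/z.png",cv2.cvtColor(np.hstack([f(a,300,300),f(b,300,300),f(c,183,300)]),cv2.COLOR_RGB2BGR))
C=cloud(T); px=T["pixels"].astype(int)
hsv=cv2.cvtColor(T["pixels"],cv2.COLOR_RGB2HSV)
z=C[...,2]
def box(m,r):
    y0,y1,x0,x1=r; M=np.zeros(m.shape,np.uint8); M[y0:y1,x0:x1]=m[y0:y1,x0:x1]
    pts=np.argwhere(M)[:,::-1].astype(np.float32); return pts
# lid: height 70..90
p=box((z>72)&(z<88),(170,240,345,415)); P=C[p[:,1].astype(int),p[:,0].astype(int)]
print("lid n",len(p),cv2.minAreaRect(P[:,:2].astype(np.float32)),P[:,2].mean())
p=box((z>90),(170,240,345,415)); P=C[p[:,1].astype(int),p[:,0].astype(int)]
print("walls",len(p),np.round(P).astype(int).tolist())
# colour-based lid
m=(hsv[...,1]<60)&(z>-500)
p=box(m,(170,240,345,415)); print("lid px",cv2.minAreaRect(p), cv2.boxPoints(cv2.minAreaRect(ray(T,p,80)[:,:2].astype(np.float32))),cv2.minAreaRect(ray(T,p,80)[:,:2].astype(np.float32)))
p=box((z>8)&(z<30)&(hsv[...,1]<90),(180,262,270,305)); P=ray(T,p,23)
print("chute",len(p),cv2.minAreaRect(P[:,:2].astype(np.float32)),cv2.boxPoints(cv2.minAreaRect(P[:,:2].astype(np.float32))))
p=box((hsv[...,0]>8)&(hsv[...,0]<25)&(hsv[...,1]>90),(205,230,270,305)); P=ray(T,p,65)
print("handle",len(p),cv2.minAreaRect(P[:,:2].astype(np.float32)),P.mean(0)); print(C[p[:,1].astype(int),p[:,0].astype(int)].max(0))
E
```

```text
lid n 1094 ((500.9034423828125, -158.64952087402344), (120.04696655273438, 120.81037902832031), 12.662602424621582) 79.31287707324314
walls 201 [[395, -17, 1440], [395, -17, 1440], [395, -17, 1440], [395, -17, 1440], [395, -17, 1440], [538, -177, 114], [538, -180, 111], [395, -17, 1440], [538, -155, 90], [536, -165, 110], [535, -167, 117], [536, -171, 108], [535, -173, 114], [535, -176, 116], [535, -179, 116], [533, -152, 114], [533, -155, 112], [532, -158, 116], [532, -161, 112], [532, -164, 114], [532, -167, 116], [532, -171, 112], [532, -173, 114], [531, -175, 124], [530, -177, 131], [530, -140, 108], [530, -143, 114], [530, -146, 113], [530, -149, 112], [529, -152, 116], [529, -155, 116], [529, -158, 113], [530, -161, 111], [531, -166, 97], [530, -175, 99], [528, -175, 124], [526, -176, 138], [527, -124, 116], [527, -127, 116], [527, -131, 110], [527, -134, 112], [527, -136, 113], [527, -140, 110], [526, -142, 115], [526, -145, 115], [527, -149, 112], [528, -154, 96], [528, -166, 98], [528, -173, 90], [528, -175, 95], [525, -176, 116], [524, -177, 134], [524, -181, 128], [526, -1
[... 2651 characters left out ...]
042969, 205.6873016357422), (38.325042724609375, 39.949249267578125), 75.52970886230469) [[ 426.44632 -108.54136]
 [ 454.23657 -230.72562]
 [ 571.9324  -203.95627]
 [ 544.1421   -81.772  ]] ((499.1893310546875, -156.24880981445312), (120.7016830444336, 125.30480194091797), 12.813672065734863)
chute 251 ((461.30682373046875, 136.60995483398438), (219.3141632080078, 37.80562973022461), 5.031420707702637) [[350.4145   145.82278 ]
 [353.7301   108.16283 ]
 [572.19916  127.397125]
 [568.88354  165.05708 ]]
handle 41 ((477.4005432128906, 138.45481872558594), (44.815792083740234, 9.593000411987305), 88.35211181640625) [478.83197631 140.74791402  65.        ]
[482.91476248 160.11655026  72.71281084]
```

View pics/z.png

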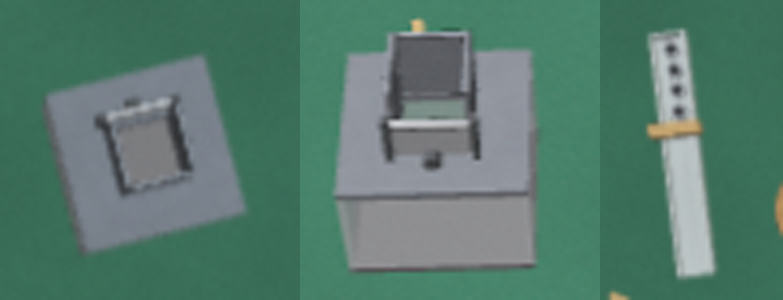

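Zoomed in, the low side of the inlet (bright rest plate) faces away from the robot. The bin is therefore centred at about (501,-158.5) with yaw about 12.7°, and the plate edge reads roughly 114 mm high in depth. The chute handle is at about (480,139) with yaw about 5°, and all four nuts lie on the far side of it. I'll check reachability, then grasp.

```bash
cat >> h.py <<'E'
from scipy.spatial.transform import Rotation as Ro
from cell import bot, gripper_to, planner, readout, cams, job
BIN=np.array([501.,-158.5,0]); BY=np.radians(12.7); CY=np.radians(5.0); SGN=1
def Rc(yaw,tilt=0): return Ro.from_euler("ZY",[yaw,-tilt])      # tilt>0: tail up
def tool(p,yaw,tilt=0,grip=48,sgn=None):
    """chute origin p (world) -> TCP position, rotvec"""
    s=SGN if sgn is None else sgn; R=Rc(yaw,tilt)
    M=np.c_[[0,-1*1*s*-1*-1,0],[s,0,0],[0,0,-1]].astype(float); M[:,0]=np.cross(M[:,1],M[:,2])
    return np.asarray(p,float)+R.apply([0,0,grip+bot.pinch_z]), (R*Ro.from_matrix(M)).as_rotvec()
def at_bin(x,z,yaw=None,tilt=0,px=30.):
    """chute origin with underside touching a point (bin x=px, height z), lip reaching x past it along chute"""
    R=Rc(BY,tilt); return BIN+Rc(BY).apply([px,0,z])+R.apply([130-x,0,0])
def ft(n=10,dt=.02):
    F=[]
    for _ in range(n): bot.pause(dt); s=readout.read_state(); F.append(np.r_[s["ft_force"],s["moment"]])
    return np.mean(F,0)
E
python3 - <<'E'
from h import *
for s in (1,-1):
    print(s)
    for p,y,t in [((480,139,0),CY,0),((480,139,170),CY,0),(at_bin(15,170),BY,0),(at_bin(15,105),BY,0)]+[(at_bin(15,110,tilt=np.radians(d)),BY,np.radians(d)) for d in (15,30,40)]:
        q=planner.inverse_kinematics(*tool(p,y,t,sgn=s)); print(None if q is None else np.round(q,2))
E
```

```text
1
[ 0.13  0.55 -0.63  2.09  0.53  0.66 -0.77]
[ 0.39  0.35 -0.93  1.94  0.33  1.01 -0.6 ]
[ 0.51  0.52 -0.55  1.6   0.3   1.11  0.11]
[ 0.51  0.59 -0.55  1.66  0.35  1.    0.06]
[ 0.66  0.45 -0.62  1.83  0.26  0.7   0.16]
[ 0.76  0.33 -0.61  2.02 -0.1   0.38  0.53]
[ 0.92  0.29 -0.7   2.13 -0.72  0.22  1.19]
-1
[ 0.49  0.83 -1.18  2.07  0.98  0.97  1.99]
[ 0.55  0.45 -1.17  1.93  0.48  1.07  2.41]
[-0.56  0.7   1.11  1.66 -0.66  1.21 -2.21]
[-0.56  0.79  1.11  1.72 -0.78  1.14 -2.13]
[ 0.13  0.38  0.07  1.86 -0.21  0.67 -2.58]
[ 0.31  0.27 -0.06  2.04 -0.56  0.42 -2.2 ]
[ 0.69  0.25 -0.42  2.14 -1.    0.28 -1.71]
```

```bash
python3 - <<'E'
from h import *
p,r=tool((480,139,120),CY); bot.movep(p,r)
s=cams.snapshot("wrist"); cv2.imwrite("pics/w1.png",cv2.cvtColor(s["pixels"],cv2.COLOR_RGB2BGR))
print(s["mtx"][0],s["mtx"][1],readout.read_state()["time_s"],readout.read_state()["ee_pos"]-p)
E
```

```text
[309.70691629   0.         321.46145251] [  0.         309.70691629 195.92066031] 2.875 [ 0.4258269  -0.79449988 -0.05949348]
```

View pics/w1.png

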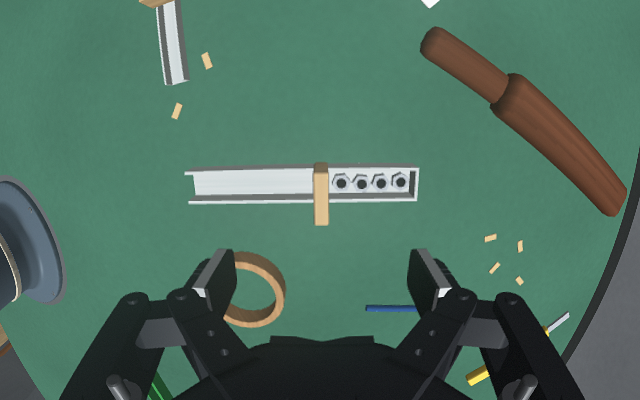

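The wrist view shows the handle at (321,195), centred between the fingers, and the chute lying along the image rows. All four nuts are in its tail. Next: descend, grip and lift.

```bash
python3 - <<'E'
from h import *
p,r=tool((480,139,0),CY); bot.move_straight(p,r,feed=120)
f0=ft(5); gripper_to(0); s=readout.read_state(); print(s["opening"],s["grip_force"],s["ee_pos"]-p)
p2,r=tool((480,139,60),CY); bot.move_straight(p2,r,feed=80); f1=ft(15)
print(np.round(f0,2),np.round(f1,2),np.round(f1-f0,2)); print(readout.read_state()["time_s"])
p3,r=tool((480,139,165),CY); bot.move_straight(p3,r,feed=120)
q,r=tool(at_bin(15,165),BY); bot.move_straight(q,r,feed=130); bot.pause(.3)
f2=ft(20); F=np.array([ft(1) for _ in range(15)]); print(np.round(f2,2),F.std(0).round(3)); np.save("base.npy",f2)
s=readout.read_state(); print(s["time_s"],s["grip_force"],s["opening"],s["ee_pos"]-q)
s=cams.snapshot("top");np.savez("pics/top1.npz",**s); w=cams.snapshot("scene");np.savez("pics/scene1.npz",**w); v=cams.snapshot("wrist")
f=lambda x:cv2.resize(x,(400,400),interpolation=cv2.INTER_CUBIC)
cv2.imwrite("pics/m1.png",cv2.cvtColor(np.hstack([f(w["pixels"][90:230,200:340]),f(v["pixels"][40:340,100:400])]),cv2.COLOR_RGB2BGR))
E
```

```text
11.095012869545656 59.30398643016815 [0.06796553 0.07438486 0.14834721]
[-0.03  0.03  0.15  0.01 -0.    0.  ] [ 0.   -0.07 -2.41  0.   -0.01 -0.  ] [ 0.03 -0.1  -2.56 -0.01 -0.01 -0.  ]
5.925
[-0.06  0.21 -2.48 -0.01  0.   -0.  ] [0.364 0.557 0.682 0.032 0.03  0.035]
10.375 58.59922528266907 11.208862805452736 [ 0.01138701 -0.02825303 -0.00769423]
```

View pics/m1.png

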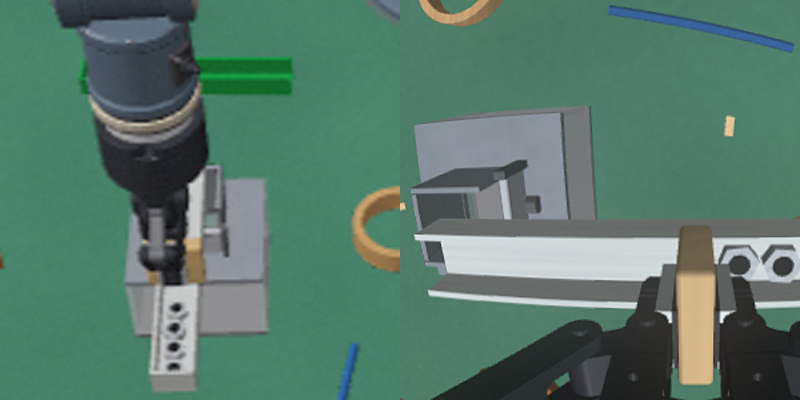

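The nuts are still in the chute and it looks level. I'll check the lip's alignment with the inlet numerically before lowering.

```bash
python3 - <<'E'
from h import *
for n in ("top1","scene1"):
    S=np.load(f"pics/{n}.npz"); C=cloud(S); B=Rc(BY).inv().apply((C-BIN).reshape(-1,3)).reshape(C.shape)
    hsv=cv2.cvtColor(S["pixels"],cv2.COLOR_RGB2HSV)
    m=(hsv[...,1]<70)&(hsv[...,2]>110)&(C[...,2]>158)&(C[...,2]<200)&(abs(B[...,1])<60)&(B[...,0]>-20)&(B[...,0]<260)
    P=B[m]; print(n,len(P))
    for a in range(0,250,25):
        k=P[(P[:,0]>=a)&(P[:,0]<a+25)]
        if len(k)>3: print(a,len(k),np.round([k[:,1].min(),k[:,1].max(),k[:,2].min(),np.median(k[:,2]),k[:,2].max()],1),"xmin",k[:,0].min().round(1),"xmax",k[:,0].max().round(1))
# original image: inlet walls and chute-independent bin centre from scene cam
for n in ("scene0","top0"):
    S=np.load(f"pics/{n}.npz"); C=cloud(S); B=Rc(BY).inv().apply((C-BIN).reshape(-1,3)).reshape(C.shape)
    r=(abs(B[...,:2])<70).all(-1)
    for lo,hi in ((75,85),(128,140),(100,120)):
        P=B[r&(B[...,2]>lo)&(B[...,2]<hi)]
        if len(P): print(n,lo,len(P),P.min(0).round(1),P.max(0).round(1),np.median(P,0).round(1))
    P=B[r&(B[...,0]>24)&(B[...,0]<36)&(abs(B[...,1])<20)&(B[...,2]>100)]; print("plate",len(P),P.mean(0).round(1),np.percentile(P[:,2],[50,90]))
E
```

```text
top1 399
0 36 [-15.   17.3 162.6 168.6 192.1] xmin 16.4 xmax 24.9
25 101 [-15.1  17.5 161.6 168.8 191.7] xmin 25.2 xmax 50.0
50 98 [-15.   17.3 160.8 168.3 192.6] xmin 50.3 xmax 74.9
75 87 [-14.4  17.6 159.7 168.  188.8] xmin 75.1 xmax 99.9
100 44 [-1.000e-01  1.760e+01  1.620e+02  1.688e+02  1.907e+02] xmin 100.4 xmax 124.5
125 26 [  3.   17.7 161.4 169.9 198.7] xmin 125.0 xmax 143.2
scene1 691
0 5 [  2.3  15.5 165.  167.7 180.3] xmin 20.4 xmax 24.1
25 43 [  2.7  16.1 163.4 169.4 189.9] xmin 25.5 xmax 49.8
50 42 [  1.7  15.8 163.5 168.9 188.9] xmin 50.7 xmax 73.6
75 31 [  2.8  16.  162.5 180.3 190.3] xmin 75.1 xmax 97.7
125 66 [-21.6  21.4 163.2 167.4 198.1] xmin 133.0 xmax 150.0
150 123 [-16.1  16.4 165.2 174.7 198.7] xmin 150.1 xmax 173.6
175 133 [-15.5  16.6 164.9 174.9 190.3] xmin 175.2 xmax 199.9
200 123 [-15.5  16.5 164.9 175.7 189.8] xmin 200.4 xmax 224.1
225 124 [-15.6  16.6 162.1 179.1 191.2] xmin 225.7 xmax 237.5
scene0 75 1136 [-63.9 -62.   75. ] [62.2 58.8 85. ] [17.6  4.7 79.6]
scene0 128 114 [-28.  -27.3 128.2] [ 24.4  24.8 138.4] [-19.7  -0.7 133.3]
scene0 100 233 [-28.3 -30.9 100. ] [ 36.2  27.2 119.8] [ 25.7  -2.9 110.1]
plate 70 [ 31.1   0.8 108.8] [108.77733929 113.4148871 ]
top0 75 999 [-60.  -60.2  75. ] [59.9 60.3 84.9] [-7.   3.4 79.4]
top0 128 66 [-26.1 -26.6 128.2] [ 24.1  26.3 139.9] [-10.    1.1 134.2]
top0 100 72 [-26.2 -29.3 100.2] [ 32.9  28.8 119.8] [ 27.1  -0.  112.4]
plate 27 [ 29.5   0.5 112.5] [112.70411306 115.92403841]
```

```bash
sed -i 's/BIN=np.array(\[501.,-158.5,0\])/BIN=np.array([501.2,-159.3,0])/' h.py; python3 - <<'E'
from h import *
b=np.load("base.npy")
q,r=tool(at_bin(15,122),BY); bot.move_straight(q,r,feed=60); bot.pause(.2); f=ft(15); print((f-b).round(2)); b=f; np.save("base.npy",b)
q,r=tool(at_bin(15,96),BY); hit=bot.move_straight(q,r,feed=6,guard=2.5)
s=readout.read_state(); f=ft(15); print(hit,s["time_s"],"underside z",s["ee_pos"][2]-48-bot.pinch_z,(f-b).round(3), "cf",Ro.from_rotvec(s["tool_rot"]).as_matrix()[2].round(4))
E
```

```text
[ 0.18 -0.21  0.08  0.01  0.01  0.01]
True 13.75 underside z 112.93675754105581 [ 2.909  0.398  7.046 -0.054  0.049  0.012] cf [ 1.e-04  1.e-04 -1.e+00]
```

```bash
python3 - <<'E'
from h import *
b=np.load("base.npy")
s=readout.read_state(); p0=s["ee_pos"]; f=ft(10)-b; print(p0.round(2),f.round(2)); dz=0
while f[2]>3 and dz<3:
    dz+=.3; bot.move_straight(p0+[0,0,dz],feed=10); f=ft(10)-b; print(round(dz,1),readout.read_state()["ee_pos"][2]-p0[2],f.round(2))
print(readout.read_state()["time_s"])
E
```

```text
[ 642.89 -127.38  315.4 ] [ 3.38  0.25  8.11 -0.06  0.02  0.01]
0.3 -0.005910446684026738 [ 1.21  0.2   4.   -0.08  0.07  0.02]
0.6 0.23192968437689387 [ 0.31 -0.08  1.72 -0.02  0.03 -0.  ]
15.0667
```

```bash
cat >> h.py <<'E'
def pose(zt,tilt,x=15.):
    R=Rc(BY,tilt); return tool(BIN+Rc(BY).apply([30,0,zt-3])+R.apply([130-x,0,3]),BY,tilt)
def go(zt,deg,b,feed=30,n=6,target=2.8):
    p,r=pose(zt,np.radians(deg)); bot.move_straight(p,r,feed=feed); bot.pause(.04); f=ft(n)-b
    print(deg,round(zt,2),f.round(2),round(readout.read_state()["time_s"],2))
    return zt+float(np.clip((f[2]-target)*.12,-.8,.8)),f
E
python3 - <<'E'
from h import *
b=np.load("base.npy"); zt=113.2
for d in list(np.arange(0,34,2)):
    zt,f=go(zt,d,b)
    while abs(f[2]-2.8)>1.8: zt,f=go(zt,d,b)
open("zt","w").write(f"{zt} {d}")
s=cams.snapshot("top");w=cams.snapshot("scene")
f=lambda x:cv2.resize(x,(400,400),interpolation=cv2.INTER_CUBIC)
cv2.imwrite("pics/m2.png",cv2.cvtColor(np.hstack([f(w["pixels"][90:230,200:340]),f(s["pixels"][130:250,320:440])]),cv2.COLOR_RGB2BGR))
E
```

```text
0 113.2 [-1.37  0.09  2.45 -0.06  0.53 -0.03] 15.46
2 113.16 [-0.91 -0.01  2.63 -0.08  0.52 -0.05] 16.02
4 113.14 [-0.87  0.3   3.41 -0.09  0.53 -0.02] 16.59
6 113.21 [ 0.3   0.2   3.54 -0.05  0.43 -0.01] 17.16
8 113.3 [ 0.17  0.13  3.66 -0.12  0.5  -0.  ] 17.73
10 113.4 [ 0.17 -0.19  2.99 -0.15  0.54  0.  ] 18.29
12 113.43 [-0.46 -0.07  3.15 -0.16  0.59  0.02] 18.86
14 113.47 [-0.15 -0.35  3.59 -0.22  0.66  0.03] 19.43
16 113.56 [-0.74 -0.58  3.3  -0.23  0.68 -0.02] 19.99
18 113.62 [-0.56 -0.48  3.05 -0.23  0.73 -0.02] 20.56
20 113.65 [-0.89 -0.45  3.16 -0.22  0.79  0.01] 21.12
22 113.69 [-1.02 -0.18  3.91 -0.24  0.83  0.  ] 21.69
24 113.83 [-1.42 -0.39  3.85 -0.24  0.85  0.02] 22.26
26 113.95 [-1.19 -0.28  2.79 -0.27  0.96 -0.02] 22.82
28 113.95 [-0.95 -0.17  3.41 -0.22  0.96 -0.01] 23.39
30 114.03 [-1.86 -0.04  3.2  -0.25  1.04  0.  ] 23.96
32 114.08 [-1.63 -0.13  3.48 -0.25  1.06 -0.01] 24.52
```

View pics/m2.png

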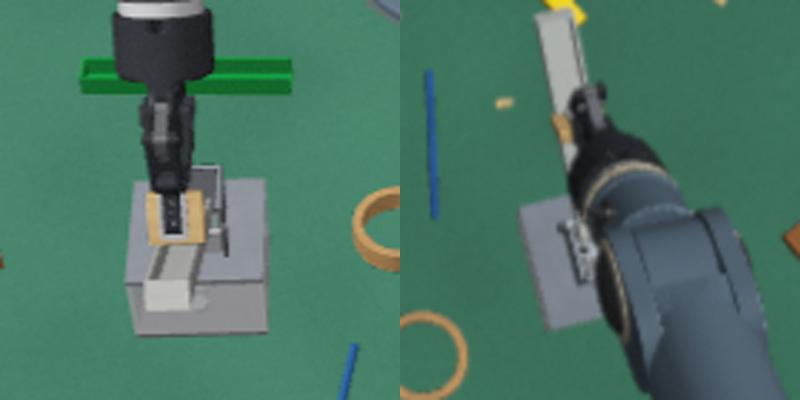

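The tail half is empty and something shows inside the clear bin at (200,300) in the left crop. I'll tip slightly further, hold, and use the wrist view to check that no nut is stuck under the handle.

```bash
python3 - <<'E'
from h import *
b=np.load("base.npy"); zt=114.15
for d in (33.5,35):
    zt,f=go(zt,d,b)
bot.pause(.8); f=ft(10)-b; print(f.round(2)); open("zt","w").write(f"{zt} {d}")
v=cams.snapshot("wrist");w=cams.snapshot("scene")
f=lambda x,a,c:cv2.resize(x,(a,c),interpolation=cv2.INTER_CUBIC)
cv2.imwrite("pics/m3.png",cv2.cvtColor(np.hstack([f(w["pixels"][135:215,235:315],400,400),f(v["pixels"][40:340,100:400],400,400)]),cv2.COLOR_RGB2BGR))
E
```

```text
33.5 114.15 [-1.44 -0.25  2.88 -0.19  1.06  0.01] 25.12
35 114.16 [-1.57 -0.32  3.41 -0.22  1.09  0.01] 25.62
[-2.08 -0.51  3.06 -0.25  1.19 -0.  ]
```

View pics/m3.png

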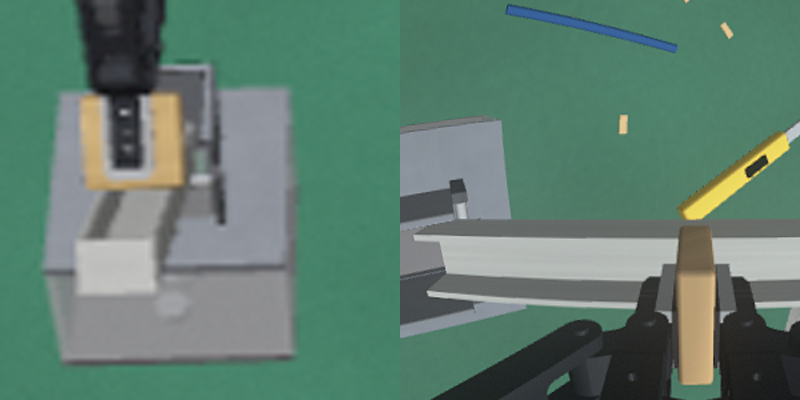

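The lip half and the tail are both empty, and the lip still rests at about 3 N. Now I'll retract and set the chute back on its original spot, which is known to be clear.

```bash
python3 - <<'E'
from h import *
s=readout.read_state(); bot.move_straight(s["ee_pos"]+[0,0,60],feed=80)
bot.move_straight(*tool(at_bin(15,175),BY),feed=100); b=ft(15); print("weight",b.round(2))
bot.move_straight(*tool((480,139,165),CY),feed=150)
bot.move_straight(*tool((480,139,15),CY),feed=110)
h=bot.move_straight(*tool((480,139,-4),CY),feed=8,guard=3)
s=readout.read_state(); print(h,s["time_s"],s["ee_pos"][2]-48-bot.pinch_z,ft(5).round(2))
w=cams.snapshot("scene"); np.savez("pics/end.npz",**w); cv2.imwrite("pics/m4.png",cv2.cvtColor(cv2.resize(w["pixels"][100:260,210:450],(720,480)),cv2.COLOR_RGB2BGR))
E
```

```text
weight [ 0.1   0.09 -2.09  0.   -0.03 -0.01]
True 34.825 0.12858099747998608 [ 0.02 -0.58  5.93 -0.05  0.02 -0.  ]
```

View pics/m4.png

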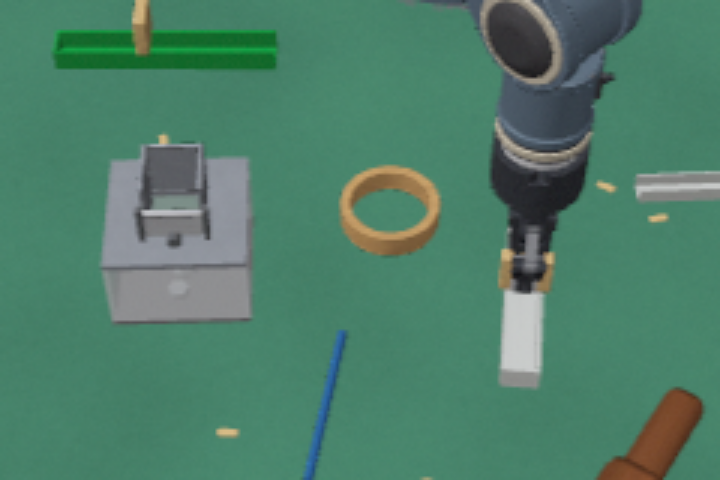

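The chute stands on the bench at (520,340) with an empty tail, and its weight is down 0.4 N, which matches four nuts. The bystanders are undisturbed. Now I'll release, retreat and hand in.

```bash
python3 - <<'E'
from h import *
gripper_to(85); bot.pause(.2)
s=readout.read_state(); bot.move_straight(s["ee_pos"]+[0,0,130],feed=80); bot.pause(.5)
print(readout.read_state()["time_s"]); print(job.close_job())
E
```

```text
38.1417
the job is handed in; nothing more can be done
None
```

The job is handed in at 38 s of the 64 s allowed: the chute was emptied into the bin (about 0.4 N lighter, matching four nuts) and released upright on its original spot; the interface returned no verdict.

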